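Reset the tripped turntable breaker

TASK

The turntable's breaker on the bench board has tripped: its orange handle stands half-way. Reset it the proper way: push the handle firmly all the way down until the latch inside clicks, then throw it up over its centre until it snaps fully on, and let go. Leave the two grey-handled breakers switched on, and do not shift or knock over the glass and the ink dropper that stand by the board.

Things in the scene. Friction and masses are not known exactly. Their poses are not given: they have to be found in the camera images.
- board: Grey breaker board fixed to the bench, 250 mm wide (y), x from -93 mm (front) to +75 mm (back); origin on the bench, mid-width, z up. An aluminium panel rises at 30 degrees from horizontal, from the 60 mm high front (x = -93) to 125 mm high at x = +20 mm. A clear plastic splash hood with blue edges, as wide as the board, hangs over the panel's upper part
- drive_breaker: The tripped breaker, with the orange handle: a black case 84 mm (up the slope) x 46 mm, 10 mm high, on the panel. Origin: the handle's pivot, in the panel's surface; x up the slope, y along the pivot, z square out of the panel (30 degrees from vertical). The three breakers stand side by side, 70 mm apart, in any order
- pump_breaker: Neighbouring breaker of the same build with a grey handle, switched on; origin and axes as for drive_breaker
- lamp_breaker: The other neighbouring breaker with a grey handle, switched on; origin and axes as for drive_breaker
- drive_handle (a joint): Angle of the orange handle, rad: 0 = fully down the slope (off, reset), 0.45 = square out of the panel, 0.90 = fully up (on). Starts tripped, with slack between 0.37 and 0.53. Upward it is barred at about 0.55 until reset. Downward the latch takes about 10 N at the grip point, then clicks over near 0.28 and the handle drops to 0. After that the throw up takes 5 N at first; past 0.45 it snaps on
- drive_handle_grip (a point): Grip point in the middle of the orange handle, 45 mm from its pivot. The handle is a flat-sided ribbed paddle 18 mm wide along y and 11 mm thick, its end 58 mm from the pivot; it can be pushed from above or below with shut fingers, or pinched across its 18 mm sides (it must then turn between the pads, which a hard grip hinders)
- pump_handle (a joint): Angle of that grey handle, rad, same sense and same snap action: starts on at 0.90 and must stay on. Its paddle is as large as the orange one
- lamp_handle (a joint): Angle of the other grey handle, rad, same sense and same snap action: starts on at 0.90 and must stay on. Its paddle is as large as the orange one
- glass_mid (a point): Middle, 44 mm up, of an upturned clear glass tumbler, 69 mm across and 88 mm high, that stands in front of the board's right end; leave it alone
- dropper_mid (a point): Middle, 51 mm up, of a brown ink dropper bottle, 33 mm across and 102 mm high, that stands close to the board's left side; leave it alone
- hood_edge (a point): Middle of the lower front edge of the hood, 256 mm above the bench, 35 mm in front of the board's origin; the hood is closed at the back and sides. A gripper that points straight down on a handle meets this edge: come in leaning back from the board, 25 to 40 degrees from vertical, roughly square to the panel

How it is judged:
By the outcome, as a careful person would: the job done as asked, in the order asked, and still so for the second after the job is handed in, with the robot touching nothing.
It also fails if it takes over 34 s, if anything falls off the work surface, if the arm or the gripper's body presses on something with over 40 N, if the wrist force passes 120 N, or if a joint passes its speed limit or range.

ROBOT

A 6-joint arm with a two-finger parallel gripper is mounted at the origin on a cart in front of the work surface, level with it; the furniture and walls round the work are solid. World frame = base frame: x ahead of the robot, y to its left, z up, the work surface at z = 0. Lengths are in m, angles in rad, forces in N, time in s.
With the tool pointing down it reaches from about 0.35 to 0.975 m from the base axis. Payload 4.9 kg.
Tool frame: the origin (TCP) lies midway between the tips of the shut fingers; the grasp point (between the pads) lies 19 mm behind it; z points along the fingers, y is the direction in which the jaws open and shut (so a half turn about z gives the same grasp; the last joint's range is limited). The gripper opens to 85 mm and grips with 20 to 120 N. Pads are 22 mm wide; open, the fingers measure 114 mm over their backs; the gripper's body (76 mm by 85 mm) begins 54 mm behind the grasp point. The pads swing forward as they close: fully open they stand 13 mm farther back than shut.
Start: joints at [1.125, 0.053, 1.613, -0, 1.476, -0.119], TCP at [0.201, 0.592, 0.231] pointing down, gripper open.
Joint ranges: [-3.01, 3.01], [-1.01, 2.22], [0.06, 2.58], [-1.02, 4.17], [0.09, 2.62], [-3.14, 3.14]. Speed limits (rad/s): [2.57, 2.57, 3.14, 3.14, 3.14, 3.14].

INTERFACE

Orientations are given as a rotation vector (axis times angle).
In Python, from station import ctrl gives the robot as it stands.
- The arm moves only by the tool drive_tool, never from a script. Its argument "moves" is one flat list of numbers, 7 for each row, row after row: the turn, a rotation vector about the world's x, y, z in degrees, then the shift along the world's x, y, z in m, then the closure, from 0 (fully open) to 1 (shut). A call has exactly 5 rows; each row shifts and turns the commanded pose from where the row before left it; what a row does not reach is not made up. A row lasts 1/8 s, in which the tool goes at most 62.5 mm and 10.7 degrees, less where a joint would pass 70% of its speed; a pose out of reach is approached as far as the arm can. A call is refused whole if a number of a shift passes 0.0625 or a number of a turn 10.7, either way. A call with a gripper value outside its range is refused whole. The fingers move at their own pace and stop on an object; "newtons" is the grip in N (left out, the last holds). Time passes only in rows, so rows that do not move let the fingers close, or fill a call up. It gives the time, the measured TCP pose, the force and the opening at its end, in the units of the state.
- ctrl.get_obs(): the state, without advancing time (a new reading comes with each control period).
- ctrl.get_image(name): name is "scene" or "side" or "wrist"; returns the picture (420x560x3 uint8, red, green, blue); there is no depth.
- ctrl.get_calibration(name): a dict with "fx", "fy", "cx", "cy" (pixels), "rvec" (rotation vector, rad) and "tvec" (3), from world to camera coordinates, as OpenCV has them; the wrist camera has in their place "T_tool_cam" (4x4, takes a point from camera to tool coordinates, whose origin is the TCP and whose axes are the flange's). Camera axes: x right, y down, z forward; pixel columns grow to the right and rows downward; lengths in m; the calibration is good to about 2 mm. A picture is of the moment at which its call begins: read the wrist's pose just before it. get_calibration takes no time and is no camera call.
- ctrl.finish_job(): hands the job in, once; it reports no verdict.
The state is a dict: "t": time; "q": joint angles; "dq": joint speeds; "effort": joint torques, N m; "tool_pos": TCP position; "tool_rot": TCP orientation; "contact_force": force on the tool from outside, world axes, zero at the start; "wrist_torque": the same for the moment, N m; "opening": finger opening in m.
Only numpy, scipy, OpenCV 4.12 (cv2) and the standard library are available. Lean on these libraries where they do the work, as an engineer would, in place of code of your own. Each camera call takes 0.05 s, during which the arm holds its last target.

## Working session

There is one attempt and no reset: what is moved stays moved. The work goes in short steps, Python scripts to look and compute and a tool call to move; the robot and the scene stay as the last step left them, time stands still between calls to the robot, and variables do not carry over. Pictures are saved under pics/ and viewed, and the job is handed in when it is done.

Besides the shell and the picture viewer there is one more tool, called after "Emit:" as name(argument=value, ...) on one line, values as JSON. drive_tool: Moves the arm, as the interface text tells. Its arguments: {"type":"object","properties":{"moves":{"type":"array","items":{"type":"number"}},"newtons":{"type":"number"}},"required":["moves"]}

```bash
mkdir -p pics; ls; python3 - <<'E'
from station import ctrl
import cv2
o=ctrl.get_obs()
print({k:o[k] for k in('t','tool_pos','tool_rot','contact_force','opening')})
for n in('scene','side','wrist'):
    im=ctrl.get_image(n); cv2.imwrite(f'pics/{n}0.png',im[:,:,::-1]); print(n,ctrl.get_calibration(n))
E
```

```text
pics
{'t': 0.0, 'tool_pos': array([0.20036232, 0.59135552, 0.23007261]), 'tool_rot': array([-5.10950584e-01, -3.09918196e+00,  3.09176192e-03]), 'contact_force': array([-0.2310663 , -0.60636112,  0.181098  ]), 'opening': 0.08551921196736764}
scene {'fx': 500.3938523168814, 'fy': 500.3938523168814, 'cx': 279.3901752023115, 'cy': 211.65940613438278, 'rvec': array([ 2.184671  , -0.51694765,  0.25183797]), 'tvec': array([-0.40328873,  0.42922468,  0.8073125 ])}
side {'fx': 385.16669487009955, 'fy': 385.16669487009955, 'cx': 274.4132803011626, 'cy': 204.00291556875584, 'rvec': array([ 2.10083725, -0.49194692,  0.27212   ]), 'tvec': array([-0.43549391,  0.41632989,  0.53314084])}
wrist {'fx': 330.33698427409945, 'fy': 330.33698427409945, 'cx': 278.482902274873, 'cy': 208.51426068611048, 'T_tool_cam': array([[ 1.26669593e-03, -9.57363919e-01, -2.88881849e-01,
         7.37367362e-02],
       [ 9.99998611e-01,  1.52560401e-03, -6.71084256e-04,
         4.57526427e-05],
       [ 1.08319116e-03, -2.88880598e-01,  9.57364521e-01,
        -1.42393604e-01],
       [ 0.00000000e+00,  0.00000000e+00,  0.00000000e+00,
         1.00000000e+00]])}
```

View pics/scene0.png

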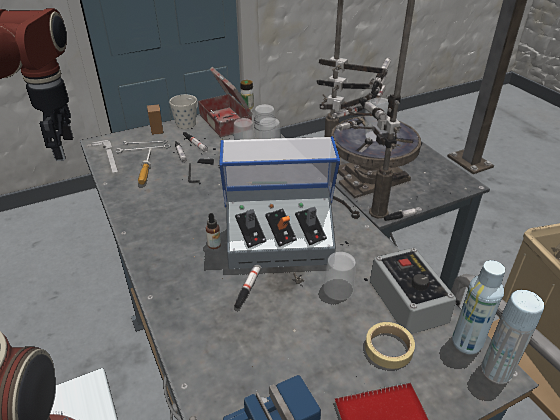

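View pics/side0.png

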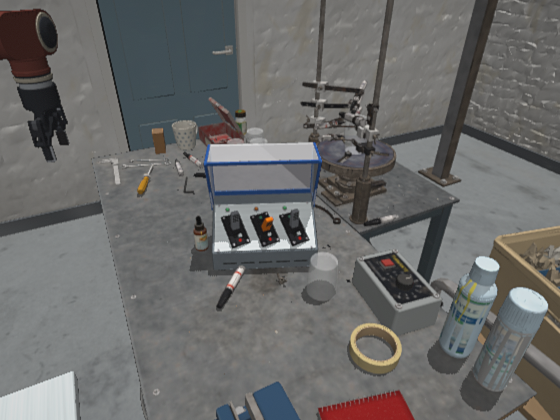

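View pics/wrist0.png

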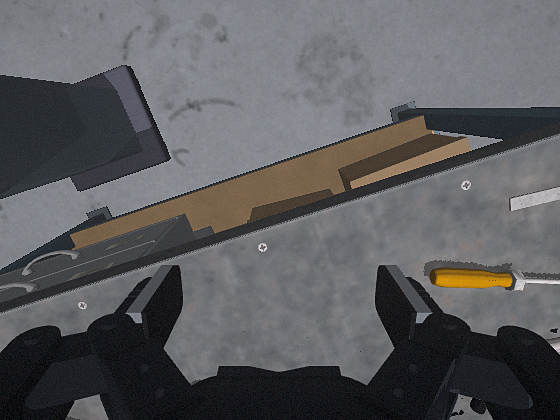

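The board is seen in the scene picture around (280,200). The orange handle is in the middle, with grey handles on both sides, the dropper at (212,232) and the glass at (340,275). Next I'll enlarge this area.

```bash
python3 - <<'E'
import cv2
for n,(x,y) in {'scene':(195,125),'side':(185,130)}.items():
    im=cv2.imread(f'pics/{n}0.png')[y:y+150,x:x+190]
    im=cv2.resize(im,(760,600),interpolation=cv2.INTER_CUBIC)
    for i in range(0,190,20): cv2.putText(im,str(x+i),(i*4,10),0,.35,(0,255,255)); cv2.line(im,(i*4,12),(i*4,18),(0,255,255))
    for i in range(0,150,20): cv2.putText(im,str(y+i),(0,i*4+4),0,.35,(0,255,255))
    cv2.imwrite(f'pics/{n}0c.png',im)
E
```

```text
(no output)
```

View pics/scene0c.png

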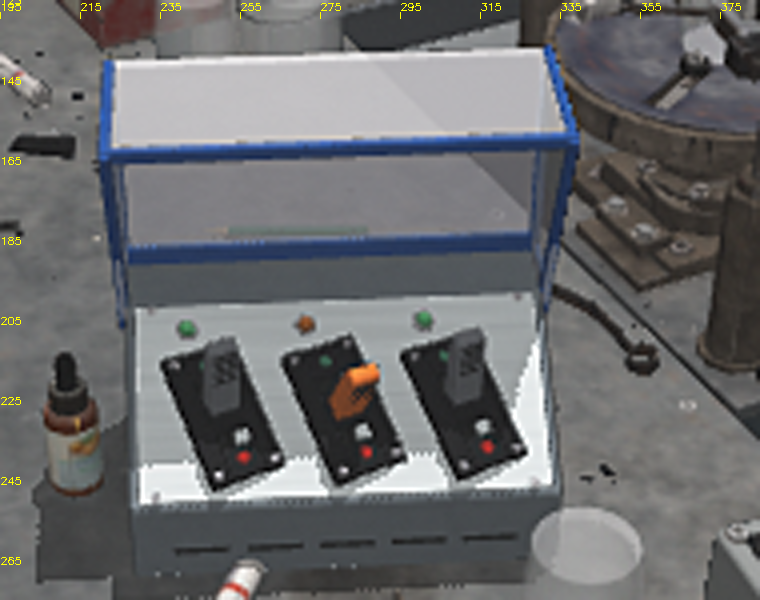

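View pics/side0c.png

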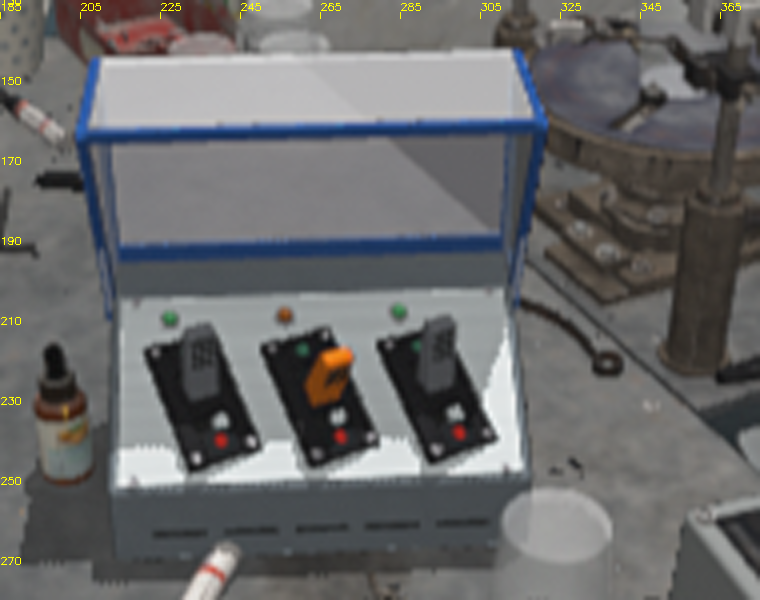

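```bash
cat > h.py <<'E'
import numpy as np,cv2
from scipy.optimize import least_squares
from scipy.spatial.transform import Rotation as R
from station import ctrl
C={n:ctrl.get_calibration(n) for n in('scene','side')}
def proj(n,P):
    c=C[n];K=np.array([[c['fx'],0,c['cx']],[0,c['fy'],c['cy']],[0,0,1.]])
    return cv2.projectPoints(np.atleast_2d(np.array(P,float)),c['rvec'],c['tvec'],K,None)[0][:,0]
def tri(uv):
    A=[]
    for n,(u,v) in uv.items():
        c=C[n];Rm=cv2.Rodrigues(c['rvec'])[0];M=np.c_[Rm,c['tvec']]
        x=(u-c['cx'])/c['fx'];y=(v-c['cy'])/c['fy']
        A+= [M[0]-x*M[2],M[1]-y*M[2]]
    A=np.array(A);return np.linalg.lstsq(A[:,:3],-A[:,3],rcond=None)[0]
def B(p,P):
    P=np.atleast_2d(np.array(P,float));c,s=np.cos(p[2]),np.sin(p[2])
    return P@np.array([[c,-s,0],[s,c,0],[0,0,1]]).T+[p[0],p[1],0]
E
cat > fit.py <<'E'
from h import *
pt={'fl':(-.093,.125,.06),'fr':(-.093,-.125,.06),'tl':(.02,.125,.125),'tr':(.02,-.125,.125)}
ob={'scene':{'fl':(134,505),'fr':(558,490),'tl':(135,308),'tr':(537,293)},
'side':{'fl':(113,488),'fr':(528,472),'tl':(116,300),'tr':(508,290)}}
off={'scene':(195,125),'side':(185,130)}
px=lambda n,u:np.array(u)/4+off[n]-.375
def res(p):
    return np.concatenate([(proj(n,B(p,pt[k]))[0]-px(n,u)) for n in ob for k,u in ob[n].items()])
best=min((least_squares(res,[.6,0,y]) for y in np.arange(-3,3.1,.5)),key=lambda r:r.cost)
p=best.x;print(p,np.degrees(p[2]),best.fun.round(1))
np.save('p.npy',p)
cpx=lambda n,P:((proj(n,P)+.375-off[n])*4).round()
t=np.radians(30)
for n in off:
    print(n,'hood',cpx(n,B(p,[(-.035,.125,.256),(-.035,-.125,.256)])))
    # slope: panel pt at dist s from front
# breaker case corner in-plane coords: intersect scene rays w/ panel raised 10mm
def inplane(n,u,h):
    c=C[n];u=px(n,u);f=lambda a:proj(n,B(p,(-.093+a[0]*np.cos(t)-h*np.sin(t),a[1],.06+a[0]*np.sin(t)+h*np.cos(t))))[0]-u
    return least_squares(f,[.06,0]).x
for u in[(163,358),(235,340),(283,462),(213,490),(283,355),(353,336),(405,460),(337,486),(402,348),(475,330),(525,453),(460,482)]: print(u,(inplane('scene',u,.01)*1000).round(1))
E
python3 fit.py
```

```text
[0.61696477 0.32815965 1.16684445] 66.85526253634518 [-0.4  1.7  2.4  0.9 -1.5 -1.5  2.5 -1.5 -2.5  0.7  0.7  0.9 -1.8 -2.1
  0.5 -2.5]
scene hood [[111. 166.]
 [577. 151.]]
side hood [[ 80. 143.]
 [537. 132.]]
(163, 358) [ 89.6 105.2]
(235, 340) [99.2 63. ]
(283, 462) [22.8 38.1]
(213, 490) [ 7.7 78.5]
(283, 355) [88.6 35.3]
(353, 336) [99.  -6.2]
(405, 460) [ 21.  -31.7]
(337, 486) [7.1 8. ]
(402, 348) [ 90.2 -34.5]
(475, 330) [ 99.9 -78.2]
(525, 453) [  22.3 -101. ]
(460, 482) [  6.5 -62.3]
```

```bash
cat > want.py <<'E'
from h import *
import sys
def want(yaw,lean):
    d=np.array([np.cos(yaw),np.sin(yaw),0]);l=np.radians(lean);zh=np.array([0,0,1])
    z=np.sin(l)*d-np.cos(l)*zh;x=-(np.cos(l)*d+np.sin(l)*zh);return np.c_[x,np.cross(z,x),z]
def pan(s,y,n,p=None):
    p=np.load('p.npy') if p is None else p;t=np.pi/6
    return B(p,(-.093+s*np.cos(t)-n*np.sin(t),y,.06+s*np.sin(t)+n*np.cos(t)))[0]
def delta(yaw,lean,pos,flip=False):
    o=ctrl.get_obs();Rc=R.from_rotvec(o['tool_rot']);W=R.from_matrix(want(yaw,lean))
    if flip: W=W*R.from_rotvec([0,0,np.pi])
    print('turn deg',np.degrees((W*Rc.inv()).as_rotvec()).round(2),'shift',(pos-o['tool_pos']).round(4),'F',o['contact_force'].round(1),'t',round(o['t'],2),'pos',o['tool_pos'].round(4))
E
python3 - <<'E'
from want import *
p=np.load('p.npy')
print(R.from_rotvec(ctrl.get_obs()['tool_rot']).as_matrix().round(2))
q=pan(.03,0,.20);print(q)
for f in(0,1):
  for a in(0,10,20): delta(p[2]+np.radians(a),30,q,f)
E
```

```text
[[-0.95  0.32 -0.  ]
 [ 0.32  0.95 -0.  ]
 [ 0.   -0.   -1.  ]]
[0.55131699 0.17458297 0.24820508]
turn deg [ 13.52 -30.03  83.49] shift [ 0.3509 -0.4169  0.0179] F [-0.1  0.4  0.4] t 0.15 pos [0.2004 0.5915 0.2303]
turn deg [ 16.47 -29.42  93.19] shift [ 0.3509 -0.4169  0.0179] F [-0.1  0.4  0.4] t 0.15 pos [0.2004 0.5915 0.2303]
turn deg [ 19.48 -28.62 102.88] shift [ 0.3509 -0.4169  0.0179] F [-0.1  0.4  0.4] t 0.15 pos [0.2004 0.5915 0.2303]
turn deg [ 30.72  13.6  -92.06] shift [ 0.3509 -0.4169  0.0179] F [-0.1  0.4  0.4] t 0.15 pos [0.2004 0.5915 0.2303]
turn deg [ 28.74  15.86 -82.36] shift [ 0.3509 -0.4169  0.0179] F [-0.1  0.4  0.4] t 0.15 pos [0.2004 0.5915 0.2303]
turn deg [ 26.7   17.93 -72.64] shift [ 0.3509 -0.4169  0.0179] F [-0.1  0.4  0.4] t 0.15 pos [0.2004 0.5915 0.2303]
```

Emit:
drive_tool(moves=[1.35, -3, 8.35, 0.02, -0.06, 0.02, 0, 1.35, -3, 8.35, 0.02, -0.06, 0.02, 0, 1.35, -3, 8.35, 0.02, -0.06, 0.02, 0, 1.35, -3, 8.35, 0.02, -0.06, 0.02, 0.2, 1.35, -3, 8.35, 0.02, -0.06, 0.02, 1], newtons=40)

```text
t: 0.78
tool_pos: [0.2928, 0.3149, 0.3238]
tool_rot: [-0.566, 2.848, 0.223]
contact_force: [0.4, 0.1, 0.4]
opening: 0.0517
```

Emit:
drive_tool(moves=[1.35, -3, 8.35, 0.05, -0.024, -0.01, 1, 1.35, -3, 8.35, 0.05, -0.024, -0.01, 1, 1.35, -3, 8.35, 0.05, -0.024, -0.01, 1, 1.35, -3, 8.35, 0.05, -0.024, -0.01, 1, 1.35, -3, 8.35, 0.04, -0.024, -0.01, 1])

```text
t: 1.4
tool_pos: [0.516, 0.2055, 0.2765]
tool_rot: [-1.408, 2.306, 0.385]
contact_force: [0.3, 1.3, 0.6]
opening: 0.0001
```

```bash
python3 - <<'E'
from want import *
p=np.load('p.npy');q=pan(.03,0,.20);delta(p[2],30,q)
o=ctrl.get_obs();np.save('w1.npy',np.r_[o['tool_pos'],o['tool_rot']]);im=ctrl.get_image('wrist');cv2.imwrite('pics/w1.png',im[:,:,::-1]);print(o['q'].round(2),o['dq'].round(2),o['opening'])
E
```

```text
turn deg [ 0.78 -1.74  3.73] shift [ 0.0354 -0.031  -0.0283] F [0.3 1.3 0.6] t 1.4 pos [0.516  0.2055 0.2765]
[ 0.02 -0.34  1.95  0.46  1.33 -2.71] [-0.74  0.81 -0.38  0.67 -0.   -2.13] 8.891855087790252e-05
```

View pics/w1.png

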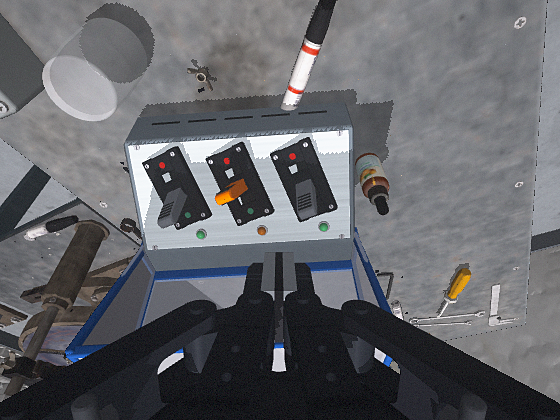

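The wrist view shows the breakers lit at (175,185), (240,185) orange and (305,185). The cases are turned on the panel. I'll settle the arm and look again.

Emit:
drive_tool(moves=[0.4, -0.85, 2, 0.015, -0.015, -0.01, 1, 0.4, -0.85, 2, 0.015, -0.015, -0.01, 1, 0, 0, 2, 0, 0, 0, 1, 0, 0, 2, 0, 0, 0, 1, 0, 0, 0, 0, 0, 0, 1])

```text
t: 2.08
tool_pos: [0.5445, 0.1774, 0.2575]
tool_rot: [-1.559, 2.188, 0.419]
contact_force: [0.6, 0.9, -0.3]
opening: 0.0
```

```bash
python3 - <<'E'
from want import *
p=np.load('p.npy');q=pan(.03,0,.20);delta(p[2],30,q)
o=ctrl.get_obs();np.save('w2.npy',np.r_[o['tool_pos'],o['tool_rot']]);im=ctrl.get_image('wrist');cv2.imwrite('pics/w2.png',im[:,:,::-1]);print(o['q'].round(2),o['dq'].round(2),o['tool_rot'])
x,y=110,90
im=im[y:y+190,x:x+265,::-1];im=cv2.resize(im,(795,570),interpolation=cv2.INTER_CUBIC)
for i in range(0,265,20): cv2.putText(im,str(x+i),(i*3,10),0,.35,(0,0,255))
for i in range(0,190,20): cv2.putText(im,str(y+i),(0,i*3+4),0,.35,(0,0,255))
cv2.imwrite('pics/w2c.png',im)
E
```

```text
turn deg [ 0.05 -0.14 -4.11] shift [ 0.0068 -0.0028 -0.0093] F [ 0.6  0.9 -0.3] t 2.08 pos [0.5445 0.1774 0.2575]
[-0.06 -0.24  1.91  0.51  1.36 -2.95] [ 0.01 -0.01  0.01 -0.   -0.01  0.01] [-1.5591147   2.18838225  0.41861017]
```

View pics/w2c.png

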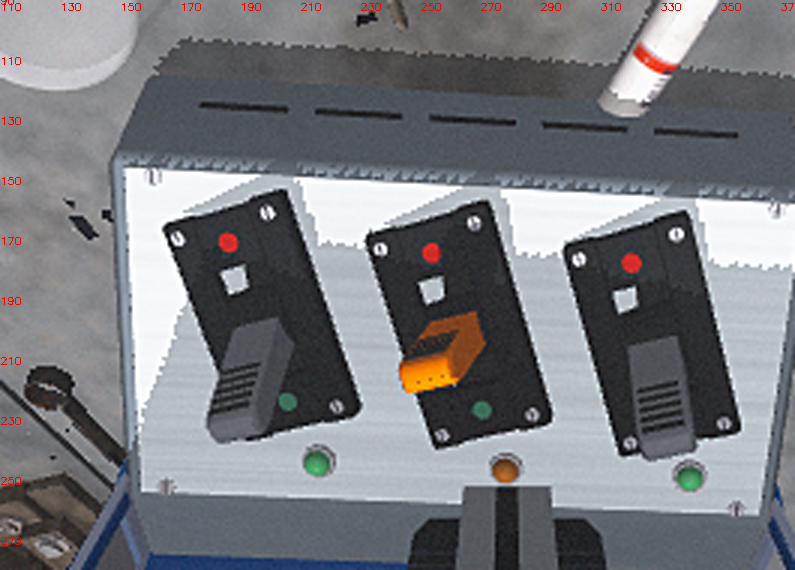

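```bash
cat > fit2.py <<'E'
from want import *
import sys
w=np.load('w2.npy');cw=ctrl.get_calibration('wrist')
def projw(P,w=w):
    T=np.eye(4);T[:3,:3]=R.from_rotvec(w[3:]).as_matrix();T[:3,3]=w[:3];M=np.linalg.inv(T@cw['T_tool_cam'])
    Q=np.atleast_2d(P)@M[:3,:3].T+M[:3,3];return np.c_[cw['fx']*Q[:,0]/Q[:,2]+cw['cx'],cw['fy']*Q[:,1]/Q[:,2]+cw['cy']]
po={'scene':(195,125,4),'side':(185,130,4),'wrist':(110,90,3)}
px=lambda n,u:(np.array(u)+.5)/po[n][2]-.5+po[n][:2]
pj=lambda n,P:projw(P) if n=='wrist' else proj(n,P)
# case corners: (sx,sy) lowleft... board-left=+y
LL,LR,UR,UL=(-.042,.023),(-.042,-.023),(.042,-.023),(.042,.023)
def case(v,k,c,h=.01):
    a=v[3];ds=c[0]*np.cos(a)-c[1]*np.sin(a);dy=c[0]*np.sin(a)+c[1]*np.cos(a)
    return pan(v[4]+ds,v[5]+.07*k+dy,h,v[:3])
ob=[('wrist',0,LR,(368,235)),('wrist',0,LL,(490,202)),('wrist',0,UL,(552,420)),('wrist',0,UR,(437,447)),
('wrist',-1,LR,(163,230)),('wrist',-1,LL,(287,190)),('wrist',-1,UL,(360,413)),
('wrist',1,LR,(565,243)),('wrist',1,LL,(687,212)),('wrist',1,UL,(740,430)),('wrist',1,UR,(625,458))]
sc=[(1,UL,(163,358)),(1,UR,(235,340)),(1,LR,(283,462)),(1,LL,(213,490)),(0,UL,(283,355)),(0,UR,(353,336)),(0,LR,(405,460)),(0,LL,(337,486)),(-1,UL,(402,348)),(-1,UR,(475,330)),(-1,LR,(525,453)),(-1,LL,(460,482))]
obs={'w':ob,'s':[('scene',)+x for x in sc]}
def res(v,o): return np.concatenate([pj(n,case(v,k,c))[0]-px(n,u) for n,k,c,u in o]+[[ (v[5])*2000]])
for nm,o in (('w',ob),('s',obs['s']),('ws',ob+obs['s'])):
    r=least_squares(res,np.r_[np.load('p.npy'),.3,.054,0.],args=(o,));v=r.x
    print(nm,v[:3].round(4),'yaw',np.degrees(v[2]).round(2),'phi',np.degrees(v[3]).round(2),v[4:].round(4),'rms',np.sqrt((r.fun**2).mean()).round(2))
    print('  pivot0',case(v,0,(0,0),0).round(4), 'hoodedge',B(v,(-.035,0,.256))[0].round(4))
np.save('v.npy',v)
E
python3 fit2.py
```

```text
w [0.6196 0.338  1.1812] yaw 67.68 phi 18.5 [0.0465 0.    ] rms 0.81
  pivot0 [0.5996 0.2892 0.0832] hoodedge [0.6063 0.3056 0.256 ]
s [0.6211 0.3401 1.1674] yaw 66.89 phi 17.78 [0.0459 0.    ] rms 0.65
  pivot0 [0.6002 0.2911 0.0829] hoodedge [0.6074 0.3079 0.256 ]
ws [0.6193 0.3371 1.1792] yaw 67.56 phi 18.33 [ 0.0474 -0.    ] rms 0.81
  pivot0 [0.5995 0.2891 0.0837] hoodedge [0.6059 0.3047 0.256 ]
```

```bash
cat > geo.py <<'E'
from fit2 import *
v=np.load('v.npy');t=np.pi/6
d=np.array([np.cos(v[2]),np.sin(v[2]),0]);l=np.array([-np.sin(v[2]),np.cos(v[2]),0]);Z=np.array([0,0,1.])
up=np.cos(t)*d+np.sin(t)*Z;N=-np.sin(t)*d+np.cos(t)*Z
eu=np.cos(v[3])*up+np.sin(v[3])*l; ey=-np.sin(v[3])*up+np.cos(v[3])*l
P0=case(v,0,(0,0),0)
def hp(th,r,k=0,a=0,b=0): return P0+.07*k*l+r*(np.cos(th-.45)*N+np.sin(th-.45)*eu)+a*(np.cos(th-.45)*eu-np.sin(th-.45)*N)+b*ey
E
cat > ov.py <<'E'
from geo import *
for n in('scene','wrist'):
    im=cv2.imread({'scene':'pics/scene0c.png','wrist':'pics/w2c.png'}[n])
    def q(P): return tuple(np.int32(((pj(n,P)[0]-po[n][:2]+.5)*po[n][2]-.5).round()))
    for k,th in((0,.45),(1,.9),(-1,.9)):
        for r in(.03,.058):
            pts=[q(hp(th,r,k,a,b)) for a,b in((.0055,.009),(.0055,-.009),(-.0055,-.009),(-.0055,.009))]
            cv2.polylines(im,[np.array(pts)],True,(255,0,255),1)
        for b in(.009,-.009): cv2.line(im,q(hp(th,.01,k,0,b)),q(hp(th,.058,k,0,b)),(0,255,0),1)
    cv2.imwrite(f'pics/ov_{n}.png',im)
print('eu',eu.round(3),'N',N.round(3),'ey',ey.round(3))
E
python3 ov.py
```

```text
w [0.6196 0.338  1.1812] yaw 67.68 phi 18.5 [0.0465 0.    ] rms 0.81
  pivot0 [0.5996 0.2892 0.0832] hoodedge [0.6063 0.3056 0.256 ]
s [0.6211 0.3401 1.1674] yaw 66.89 phi 17.78 [0.0459 0.    ] rms 0.65
  pivot0 [0.6002 0.2911 0.0829] hoodedge [0.6074 0.3079 0.256 ]
ws [0.6193 0.3371 1.1792] yaw 67.56 phi 18.33 [ 0.0474 -0.    ] rms 0.81
  pivot0 [0.5995 0.2891 0.0837] hoodedge [0.6059 0.3047 0.256 ]
eu [0.023 0.88  0.475] N [-0.191 -0.462  0.866] ey [-0.981  0.111 -0.157]
```

View pics/ov_wrist.png

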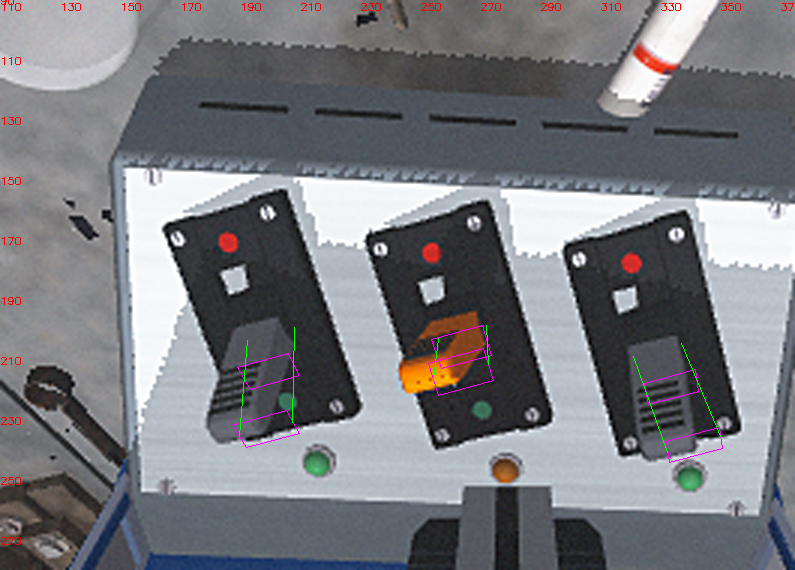

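View pics/ov_scene.png

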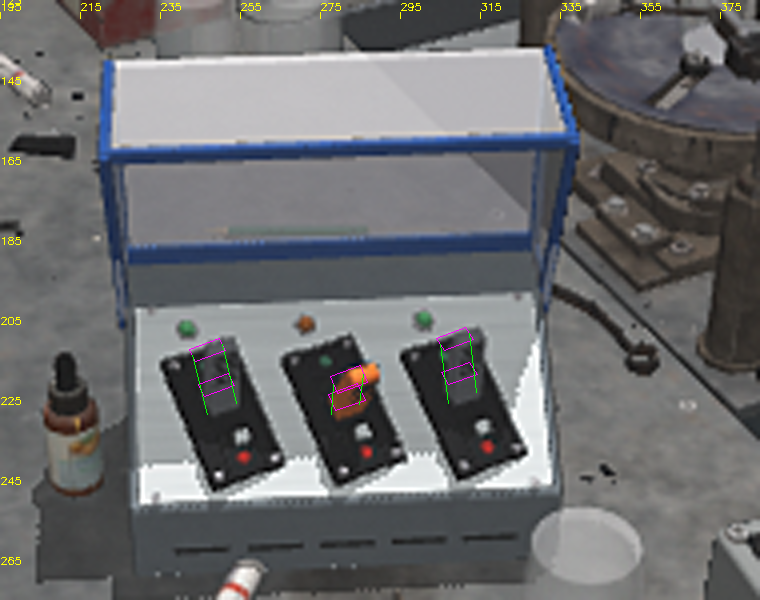

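The predicted handles (magenta) miss the real ones sideways, in both cameras and for all three handles. That suggests my model's axis direction is off, so I'll triangulate without assuming a model.

```bash
python3 - <<'E'
import cv2
im=cv2.imread('pics/w2.png')[145:245,150:370];cv2.imwrite('pics/z1.png',cv2.resize(im,(792,360),interpolation=cv2.INTER_CUBIC))
a=cv2.resize(cv2.imread('pics/scene0.png')[195:250,230:330],(800,440),interpolation=cv2.INTER_CUBIC)
cv2.imwrite('pics/z2.png',a)
a=cv2.resize(cv2.imread('pics/side0.png')[200:255,215:315],(800,440),interpolation=cv2.INTER_CUBIC)
cv2.imwrite('pics/z3.png',a)
E
```

```text
(no output)
```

View pics/z1.png

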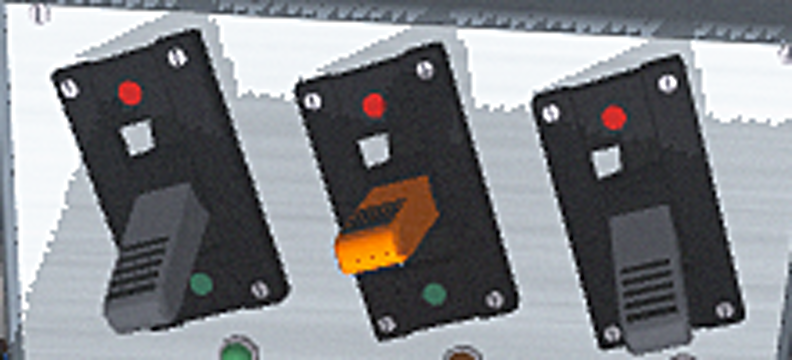

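View pics/z2.png

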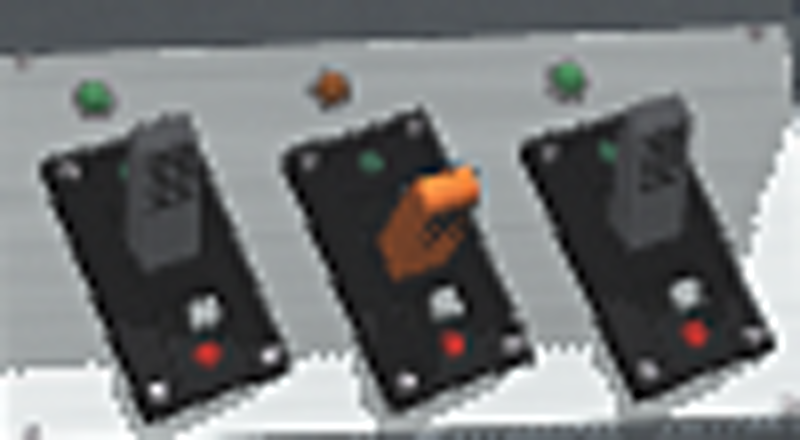

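View pics/z3.png

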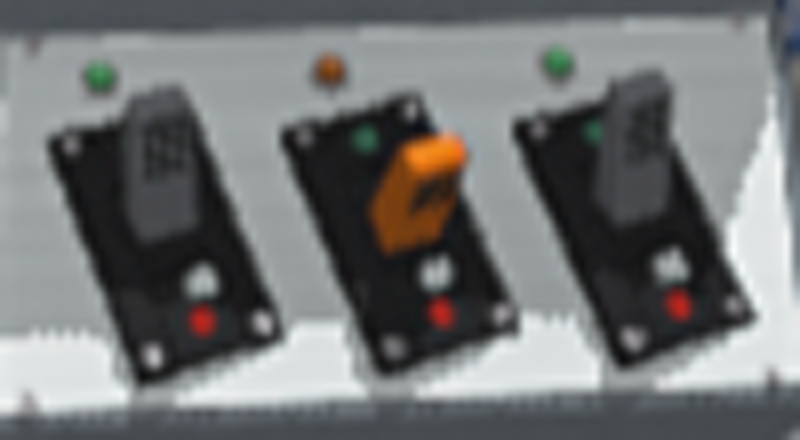

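```bash
cat > tri.py <<'E'
from fit2 import *
W1=lambda u:(np.array(u)+.5)/3.6-.5+[150,145]
W2=lambda u:px('wrist',u)
S=lambda u:(np.array(u)+.5)/8-.5+[230,195]
D=lambda u:(np.array(u)+.5)/8-.5+[215,200]
def tr(w,s,dd):
    f=lambda P:np.r_[projw(P)[0]-w,proj('scene',P)[0]-s,proj('side',P)[0]-dd]
    r=least_squares(f,[.6,.3,.1]);return r.x,np.abs(r.fun).max()
F={'LR':(W1((313,101)),S((513,342)),D((502,315))),'LL':(W1((425,69)),S((407,380)),D((395,348))),
'UL':(W1((495,299)),S((308,162)),D((303,137))),'UR':(W1((386,325)),S((415,127)),D((410,110))),
'tip':(W1((371,252)),S((448,188)),D((438,155))),
'pFR':(W1((40,14)),S((790,403)),D((772,378))),'pBR':(W2((165,487)),S((755,33)),D((738,22))),'pBL':(W2((737,508)),S((22,62)),D((33,46))),'pFL':(W2((776,208)),S((32,432)),D((28,402)))}
X={}
for k,a in F.items(): X[k],e=tr(*a);print(k,(X[k]*1000).round(1),'res',e.round(2))
u=lambda a:a/np.linalg.norm(a)
for A in(('LR','LL','UL','UR'),('pFR','pFL','pBL','pBR')):
    lr,ll,ul,ur=[X[k] for k in A]
    print('lens',[(np.linalg.norm(b)*1000).round(1) for b in(ll-lr,ul-ll,ur-ul,lr-ur)])
    e=u(ul+ur-ll-lr);y=u(ll+ul-lr-ur);n=u(np.cross(e,y));print('e',e.round(3),'y',y.round(3),'n',n.round(3),'e.y',(e@y).round(3))
c=np.mean([X[k] for k in('LR','LL','UL','UR')],0);print('case c',c,'tip-c',(X['tip']-c))
E
python3 tri.py | tail -16
```

```text
ws [0.6193 0.3371 1.1792] yaw 67.56 phi 18.33 [ 0.0474 -0.    ] rms 0.81
  pivot0 [0.5995 0.2891 0.0837] hoodedge [0.6059 0.3047 0.256 ]
LR [616.5 251.8  76.1] res 1.03
LL [580.8 250.2  77.4] res 1.03
UL [582.2 317.6 109.2] res 0.98
UR [626.1 335.7  94.2] res 1.04
tip [600.  263.3 131.2] res 1.55
pFR [683.6 206.5  62. ] res 1.01
pBR [723.6 300.  120.7] res 0.99
pBL [519.7 381.7 123. ] res 1.11
pFL [481.  287.5  66.3] res 1.0
lens [np.float64(35.7), np.float64(74.5), np.float64(49.8), np.float64(86.3)]
e [0.069 0.947 0.313] y [-0.953 -0.235  0.194] n [ 0.264 -0.32   0.91 ] e.y -0.228
lens [np.float64(218.2), np.float64(116.5), np.float64(219.7), np.float64(117.4)]
e [0.336 0.802 0.494] y [-0.928  0.372  0.015] n [-0.171 -0.463  0.87 ] e.y -0.007
case c [0.60138366 0.28883008 0.08923879] tip-c [-0.00140217 -0.02549553  0.04199949]
```

```bash
cat > fit3.py <<'E'
from tri import *
def camc(n):
    c=C[n];return -cv2.Rodrigues(c['rvec'])[0].T@c['tvec']
print(camc('scene'),camc('side'))
v=np.load('v.npy')
# 6dof free per-camera and joint: case corners (n=10), tip at (0,0,58)
z1=lambda L:[W1(x) for x in L]
corn={'wrist':[W1(x) for x in((296,85),(444,43),(518,306),(381,340))],   # LR LL UL UR
 'scene':[S(x) for x in((537,353),(390,414),(283,160),(423,110))],
 'side':[D(x) for x in((520,325),(378,377),(280,130),(418,97))]}
tip={'wrist':F['tip'][0],'scene':F['tip'][1],'side':F['tip'][2]}
Cc=np.array([LR,LL,UL,UR]);Cc=np.c_[Cc,np.full(4,.01)]
def f(q,cams,wt):
    Rm=R.from_rotvec(q[:3]).as_matrix();out=[]
    for n in cams:
        out.append((pj(n,Cc@Rm.T+q[3:6])-np.array(corn[n])).ravel())
        th=q[6];out.append(wt*(pj(n,q[3:6]+Rm@np.array([.058*np.sin(th),0,.058*np.cos(th)]))[0]-tip[n]))
    return np.concatenate(out+[[q[6]*3]])
from geo import eu,ey,N,P0
R0=R.from_matrix(np.c_[eu,ey,N]).as_rotvec()
for cams in(['wrist'],['scene','side'],['wrist','scene','side']):
  for wt in(0,1):
    r=least_squares(f,np.r_[R0,P0,0],args=(cams,wt));q=r.x;Rm=R.from_rotvec(q[:3]).as_matrix()
    print(cams,wt,'pos',q[3:6].round(4),'th',q[6].round(3),'rms',np.sqrt((r.fun**2).mean()).round(2));print('  ex',Rm[:,0].round(3),'ey',Rm[:,1].round(3),'n',Rm[:,2].round(3))
np.save('q3.npy',q)
E
python3 fit3.py | tail -13
```

```text
[ 0.19392799 -0.51406526  0.83472028] [ 0.28932233 -0.39127139  0.6406434 ]
['wrist'] 0 pos [0.5997 0.2924 0.0797] th 0.0 rms 0.21
  ex [0.002 0.86  0.51 ] ey [-0.997  0.041 -0.065] n [-0.077 -0.508  0.858]
['wrist'] 1 pos [0.5985 0.2911 0.081 ] th 0.025 rms 0.4
  ex [-0.001  0.861  0.509] ey [-1.    -0.006  0.008] n [ 0.01  -0.509  0.861]
['scene', 'side'] 0 pos [0.6122 0.3147 0.0608] th 0.0 rms 0.48
  ex [-0.002  0.856  0.518] ey [-0.991  0.068 -0.116] n [-0.134 -0.513  0.848]
['scene', 'side'] 1 pos [0.61   0.3125 0.0629] th 0.05 rms 0.66
  ex [-0.015  0.848  0.53 ] ey [-1.    -0.019  0.002] n [ 0.011 -0.53   0.848]
['wrist', 'scene', 'side'] 0 pos [0.5995 0.2906 0.0813] th 0.0 rms 0.56
  ex [0.012 0.881 0.473] ey [-0.996  0.053 -0.072] n [-0.088 -0.471  0.878]
['wrist', 'scene', 'side'] 1 pos [0.5985 0.2901 0.0819] th -0.001 rms 0.72
  ex [0.004 0.874 0.486] ey [-1.    -0.     0.008] n [ 0.007 -0.486  0.874]
```

The breakers are yawed about 90° in the world, not in line with the board's 67.5°. With that, the tip of the handle triangulates to (0.600, 0.263, 0.131), and the model gives (0.599, 0.262, 0.132). Next I'll plan in the breaker frame.

```bash
cat > plan.py <<'E'
from want import delta,np,ctrl,R
P=np.array([.5985,.2900,.082]);EX=np.array([0,.87,.493]);EN=np.array([0,-.493,.87])
def W(lean):
    l=np.radians(lean);z=np.array([0,np.sin(l),-np.cos(l)]);x=np.array([-1.,0,0]);return np.c_[x,np.cross(z,x),z]
def go(s,n,lean=34):
    o=ctrl.get_obs();tp=P+s*EX/1000+n*EN/1000
    print('target',tp.round(4),'turn',np.degrees((R.from_matrix(W(lean))*R.from_rotvec(o['tool_rot']).inv()).as_rotvec()).round(2),'shift',(tp-o['tool_pos']).round(4))
def now():
    o=ctrl.get_obs();r=(o['tool_pos']-P)*1000
    print('t',round(o['t'],2),'s',round(r@EX,1),'n',round(r@EN,1),'dx',round(r[0],1),'F',o['contact_force'].round(1),'Fs',round(o['contact_force']@EX,1),'q6',o['q'].round(2))
E
python3 - <<'E'
from plan import *
now();go(34,150);go(34,36)
E
python3 - <<'E'
import sys;sys.path.insert(0,'.')
E
```

```text
t 2.12 s -11.4 n 208.3 dx -54.0 F [ 0.2  0.  -0. ] Fs -0.0 q6 [-0.06 -0.24  1.91  0.51  1.36 -2.95]
target [0.5985 0.2456 0.2293] turn [ 10.61  44.84 -58.42] shift [ 0.054   0.0682 -0.0283]
target [0.5985 0.3018 0.1301] turn [ 10.61  44.84 -58.42] shift [ 0.054   0.1244 -0.1275]
```

Emit:
drive_tool(moves=[1.33, 5.6, -7.3, 0.01, 0, 0, 1, 1.33, 5.6, -7.3, 0.01, 0, 0, 1, 1.33, 5.6, -7.3, 0.01, 0, 0, 1, 1.33, 5.6, -7.3, 0.01, 0, 0, 1, 1.33, 5.6, -7.3, 0.014, 0, 0, 1])

```text
t: 2.75
tool_pos: [0.5987, 0.1775, 0.2576]
tool_rot: [-0.661, 2.802, 0.751]
contact_force: [-0.3, -0.6, 0.6]
opening: -0.0001
```

Emit:
drive_tool(moves=[1.33, 5.6, -7.3, 0, 0, 0, 1, 1.33, 5.6, -7.3, 0, 0, 0, 1, 1.33, 5.6, -7.3, 0, 0.01, -0.004, 1, 0, 0, 0, 0, 0.025, -0.012, 1, 0, 0, 0, 0, 0.025, -0.012, 1])

```text
t: 3.38
tool_pos: [0.5986, 0.2378, 0.2292]
tool_rot: [0.0, 3.003, 0.919]
contact_force: [-0.3, 0.1, 0.3]
opening: -0.0
```

```bash
python3 - <<'E'
from plan import *
import cv2
now();go(34,110);go(34,36)
for n in('scene','wrist'): cv2.imwrite(f'pics/{n}3.png',ctrl.get_image(n)[:,:,::-1])
a=cv2.imread('pics/scene3.png')[125:275,195:385];cv2.imwrite('pics/scene3c.png',cv2.resize(a,(760,600),interpolation=cv2.INTER_CUBIC))
E
```

```text
t 3.38 s 27.2 n 153.8 dx 0.1 F [-0.3  0.1  0.3] Fs 0.2 q6 [ 0.01  0.04  1.71  0.6   1.41 -1.66]
target [0.5985 0.2653 0.1945] turn [-0.02  0.06  0.04] shift [-0.0001  0.0275 -0.0347]
target [0.5985 0.3018 0.1301] turn [-0.02  0.06  0.04] shift [-0.0001  0.064  -0.0991]
```

View pics/scene3c.png

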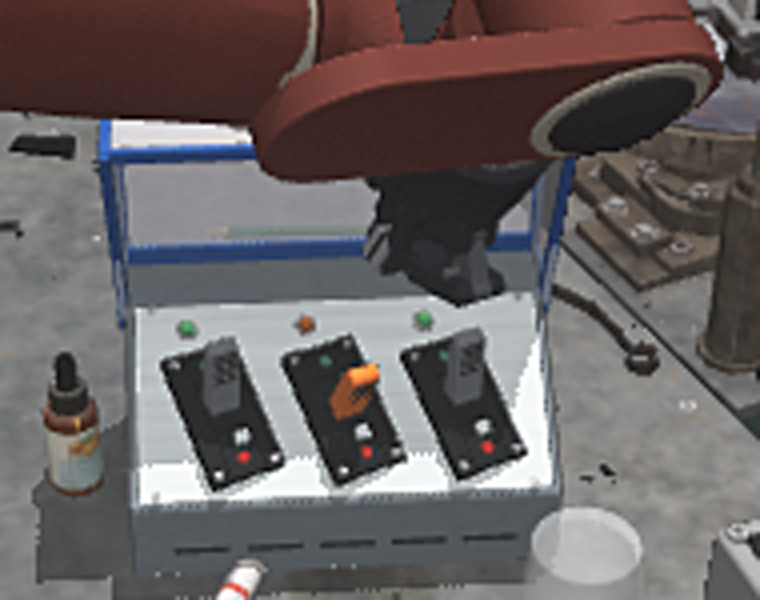

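View pics/wrist3.png

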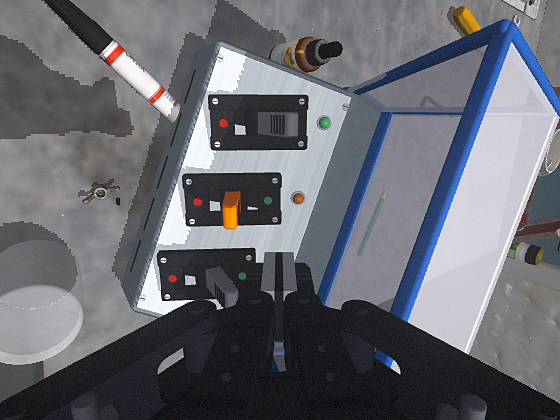

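Emit:
drive_tool(moves=[0, 0, 0, 0, 0.0275, -0.035, 1, 0, 0, 0, 0, 0.009, -0.016, 1, 0, 0, 0, 0, 0.009, -0.016, 1, 0, 0, 0, 0, 0.009, -0.016, 1, 0, 0, 0, 0, 0.0095, -0.0164, 1])

```text
t: 4.1
tool_pos: [0.5991, 0.301, 0.129]
tool_rot: [0.001, 3.003, 0.919]
contact_force: [-0.1, -0.1, -0.1]
opening: -0.0
```

```bash
python3 - <<'E'
from plan import *
import cv2
now();go(34,36);go(20,36);go(10,36);go(-3,36)
for n in('side','wrist'): cv2.imwrite(f'pics/{n}4.png',ctrl.get_image(n)[:,:,::-1])
a=cv2.imread('pics/side4.png')[130:280,185:375];cv2.imwrite('pics/side4c.png',cv2.resize(a,(760,600),interpolation=cv2.INTER_CUBIC))
E
```

```text
t 4.1 s 32.8 n 35.5 dx 0.6 F [-0.1 -0.1 -0.1] Fs -0.1 q6 [ 0.12  0.17  1.75  0.63  1.22 -1.68]
target [0.5985 0.3018 0.1301] turn [-0.04  0.05  0.07] shift [-0.0006  0.0008  0.0011]
target [0.5985 0.2897 0.1232] turn [-0.04  0.05  0.07] shift [-0.0006 -0.0114 -0.0058]
target [0.5985 0.281  0.1182] turn [-0.04  0.05  0.07] shift [-0.0006 -0.0201 -0.0107]
target [0.5985 0.2696 0.1118] turn [-0.04  0.05  0.07] shift [-0.0006 -0.0314 -0.0172]
```

View pics/side4c.png

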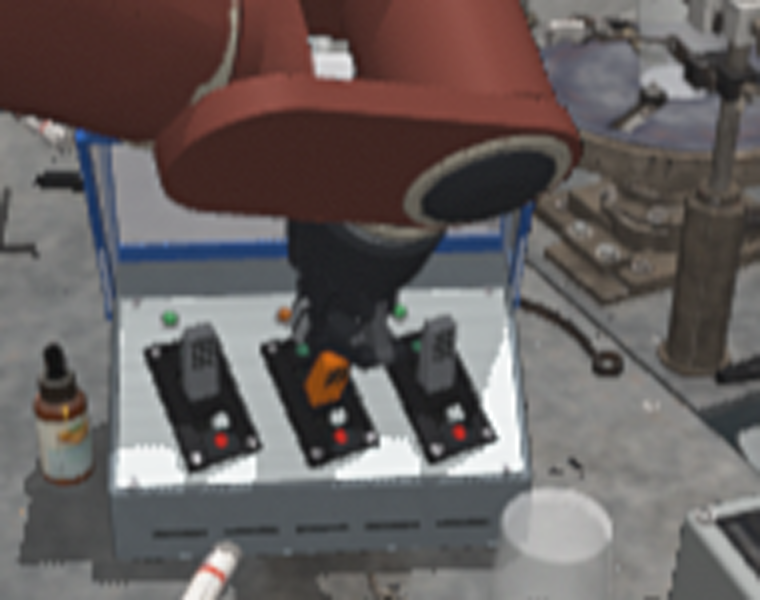

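View pics/wrist4.png

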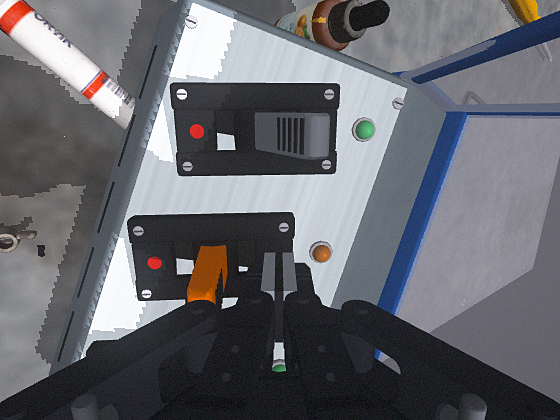

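Emit:
drive_tool(moves=[0, 0, 0, -0.0006, -0.006, -0.003, 1, 0, 0, 0, 0, -0.005, -0.003, 1, 0, 0, 0, 0, -0.0026, -0.0015, 1, 0, 0, 0, 0, -0.0026, -0.0015, 1, 0, 0, 0, 0, -0.0026, -0.0015, 1])

```text
t: 4.82
tool_pos: [0.5985, 0.283, 0.1205]
tool_rot: [0.0, 3.001, 0.924]
contact_force: [-1.9, 6.4, 4.9]
opening: -0.0003
```

```bash
python3 -c "
from plan import *
now()"
```

```text
t 4.83 s 12.9 n 37.0 dx -0.0 F [-1.9  6.4  4.9] Fs 8.0 q6 [ 0.09  0.17  1.77  0.64  1.22 -1.71]
```

Contact: 8 N along the slope. I'll push on to the bottom.

Emit:
drive_tool(moves=[0, 0, 0, 0, -0.0026, -0.0015, 1, 0, 0, 0, 0, -0.0026, -0.0015, 1, 0, 0, 0, 0, -0.0026, -0.0015, 1, 0, 0, 0, 0, -0.0026, -0.0015, 1, 0, 0, 0, 0, -0.0026, -0.0015, 1])

```text
t: 5.45
tool_pos: [0.5981, 0.272, 0.1137]
tool_rot: [-0.001, -3.0, -0.932]
contact_force: [-1.0, 16.8, 5.4]
opening: 0.0001
```

```bash
python3 -c "
from plan import *
now()
import cv2
cv2.imwrite('pics/w5.png',ctrl.get_image('wrist')[:,:,::-1])"
```

```text
t 5.45 s -0.0 n 36.5 dx -0.4 F [-1.  16.8  5.4] Fs 17.3 q6 [ 0.07  0.17  1.78  0.64  1.23 -1.74]
```

View pics/w5.png

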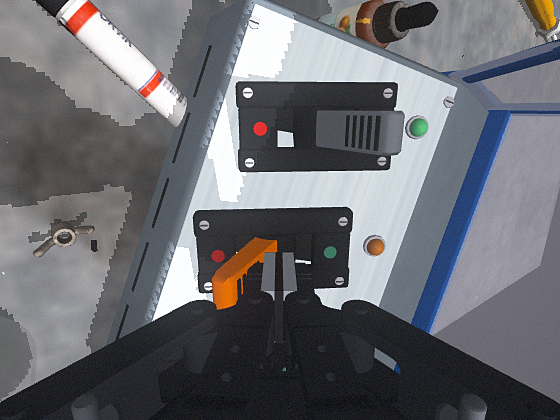

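Emit:
drive_tool(moves=[0, 0, 0, 0, -0.0026, -0.0015, 1, 0, 0, 0, 0, -0.0017, -0.001, 1, 0, 0, 0, 0, 0, 0, 1, 0, 0, 0, 0, 0, 0, 1, 0, 0, 0, 0, 0, 0, 1])

```text
t: 6.12
tool_pos: [0.5981, 0.2714, 0.1139]
tool_rot: [-0.002, 2.997, 0.942]
contact_force: [-1.9, 23.8, 8.5]
opening: -0.0001
```

```bash
python3 -c "
from plan import *
now()"
```

```text
t 6.12 s -0.4 n 36.9 dx -0.4 F [-1.9 23.8  8.5] Fs 25.0 q6 [ 0.06  0.17  1.78  0.65  1.23 -1.75]
```

The arm is at a hard stop: 25 N and no further travel. I'll back off, lift and look.

Emit:
drive_tool(moves=[0, 0, 0, 0, 0.01, 0.006, 1, 0, 0, 0, 0, -0.01, 0.018, 1, 0, 0, 0, 0, -0.01, 0.018, 1, 0, 0, 0, 0, -0.01, 0.018, 1, 0, 0, 0, 0, 0, 0, 1])

```text
t: 6.75
tool_pos: [0.5999, 0.2433, 0.1719]
tool_rot: [0.002, 2.999, 0.918]
contact_force: [0.3, 0.8, 0.4]
opening: -0.0005
```

```bash
python3 -c "
from plan import *
now();go(-58,96);go(-58,36)
import cv2
for n in('side','wrist'): cv2.imwrite(f'pics/{n}6.png',ctrl.get_image(n)[:,:,::-1])
a=cv2.imread('pics/side6.png')[130:280,185:375];cv2.imwrite('pics/side6c.png',cv2.resize(a,(760,600),interpolation=cv2.INTER_CUBIC))"
```

```text
t 6.75 s 3.7 n 101.2 dx 1.4 F [0.3 0.8 0.4] Fs 0.8 q6 [ 0.02  0.09  1.76  0.61  1.32 -1.71]
target [0.5985 0.1922 0.1369] turn [-0.04  0.28  0.16] shift [-0.0014 -0.0511 -0.035 ]
target [0.5985 0.2218 0.0847] turn [-0.04  0.28  0.16] shift [-0.0014 -0.0215 -0.0872]
```

View pics/side6c.png

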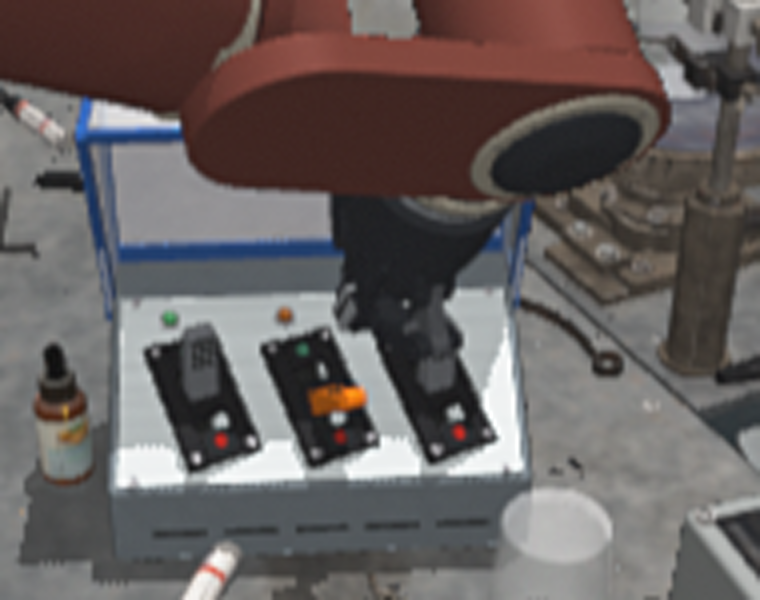

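View pics/wrist6.png

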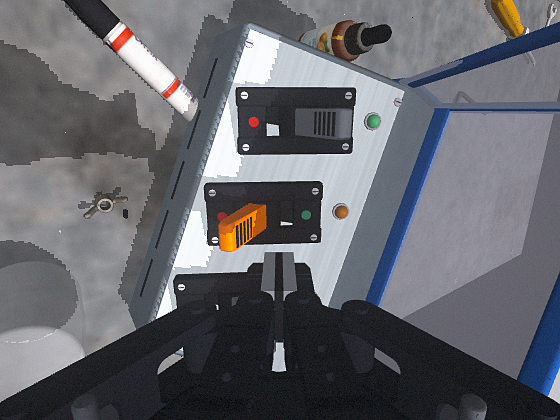

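```bash
python3 -c "
from h import *
u=np.array([195+587/4,125+546/4])
r=least_squares(lambda a:proj('scene',(a[0],a[1],.088))[0]-u,[.6,.15]);print(r.x)"
```

```text
[0.6644373  0.12618924]
```

Emit:
drive_tool(moves=[0, 0.1, 0.05, -0.001, -0.025, -0.016, 1, 0, 0.1, 0.05, -0.0004, -0.026, -0.019, 1, 0, 0, 0, 0, 0, 0, 1, 0, 0, 0, 0, 0, 0, 1, 0, 0, 0, 0, 0, 0, 1])

```text
t: 7.48
tool_pos: [0.5969, 0.1945, 0.1348]
tool_rot: [0.002, -3.001, -0.919]
contact_force: [0.1, 1.1, -0.7]
opening: 0.0003
```

```bash
python3 -c "
from plan import *
now();go(-58,38)
"
```

```text
t 7.47 s -57.1 n 93.0 dx -1.6 F [ 0.1  1.1 -0.7] Fs 0.6 q6 [-0.06  0.12  1.79  0.61  1.33 -1.82]
target [0.5985 0.2208 0.0865] turn [-0.04 -0.13 -0.12] shift [ 0.0016  0.0263 -0.0483]
```

Emit:
drive_tool(moves=[0, 0, 0, 0.0008, 0.009, -0.016, 1, 0, 0, 0, 0.0008, 0.009, -0.016, 1, 0, 0, 0, 0, 0.008, -0.016, 1, 0, 0, 0, 0, 0, 0, 1, 0, 0, 0, 0, 0, 0, 1])

```text
t: 8.1
tool_pos: [0.5983, 0.2198, 0.0859]
tool_rot: [0.0, -3.0, -0.918]
contact_force: [0.4, 0.0, 0.0]
opening: 0.0001
```

```bash
python3 -c "
from plan import *
now();go(-40,38);go(-3,38)
import cv2
for n in('side','wrist'): cv2.imwrite(f'pics/{n}7.png',ctrl.get_image(n)[:,:,::-1])
a=cv2.imread('pics/side7.png')[130:280,185:375];b=cv2.resize(a,(760,600),interpolation=cv2.INTER_CUBIC);w=cv2.imread('pics/wrist7.png')
cv2.imwrite('pics/c7.png',np.hstack([cv2.resize(b,(400,316)),cv2.resize(w,(400,316))]))"
```

```text
t 8.1 s -59.2 n 38.0 dx -0.2 F [0.4 0.  0. ] Fs 0.0 q6 [-0.02  0.19  1.8   0.63  1.24 -1.83]
target [0.5985 0.2365 0.0953] turn [-0.04 -0.21 -0.07] shift [0.0002 0.0167 0.0095]
target [0.5985 0.2687 0.1136] turn [-0.04 -0.21 -0.07] shift [0.0002 0.0488 0.0277]
```

View pics/c7.png

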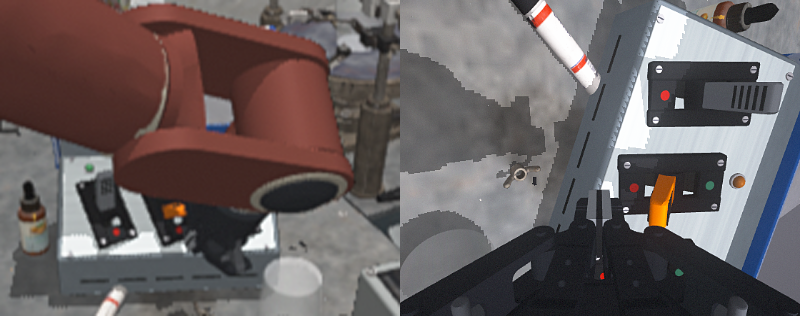

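Emit:
drive_tool(moves=[0, 0, 0, 0, 0.006, 0.0035, 1, 0, 0, 0, 0, 0.005, 0.0028, 1, 0, 0, 0, 0, 0.005, 0.0028, 1, 0, 0, 0, 0, 0.005, 0.0028, 1, 0, 0, 0, 0, 0.005, 0.0028, 1])

```text
t: 8.82
tool_pos: [0.5988, 0.2448, 0.1008]
tool_rot: [-0.0, -3.003, -0.915]
contact_force: [0.5, -4.7, 0.9]
opening: -0.0003
```

```bash
python3 -c "
from plan import *
now();go(-3,38)"
```

```text
t 8.82 s -30.1 n 38.7 dx 0.3 F [ 0.5 -4.7  0.9] Fs -3.7 q6 [ 0.02  0.18  1.79  0.63  1.23 -1.78]
target [0.5985 0.2687 0.1136] turn [ 0.11 -0.14 -0.03] shift [-0.0003  0.0239  0.0128]
```

Emit:
drive_tool(moves=[0, 0, 0, 0, 0.005, 0.0028, 1, 0, 0, 0, 0, 0.005, 0.0028, 1, 0, 0, 0, 0, 0.005, 0.0028, 1, 0, 0, 0, 0, 0.005, 0.0028, 1, 0, 0, 0, 0, 0.002, 0.001, 1])

```text
t: 9.45
tool_pos: [0.5982, 0.2683, 0.1132]
tool_rot: [0.001, -3.001, -0.919]
contact_force: [0.6, 0.2, 0.2]
opening: -0.0005
```

```bash
python3 -c "
from plan import *
now();go(-3,38)
import cv2
cv2.imwrite('pics/w8.png',ctrl.get_image('wrist')[:,:,::-1])"
```

```text
t 9.45 s -3.5 n 37.8 dx -0.3 F [0.6 0.2 0.2] Fs 0.3 q6 [ 0.06  0.17  1.78  0.63  1.23 -1.74]
target [0.5985 0.2687 0.1136] turn [-0.04 -0.18 -0.1 ] shift [0.0003 0.0003 0.0004]
```

View pics/w8.png

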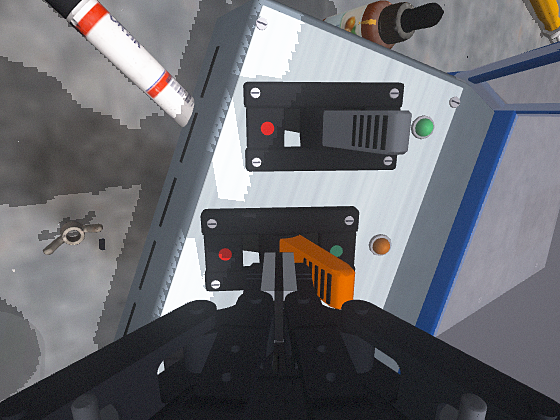

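It snapped over with no contact force left. I'll give it a small confirming nudge, then retreat.

Emit:
drive_tool(moves=[0, 0, 0, 0, 0.003, 0.0017, 1, 0, 0, 0, 0, 0.002, 0.001, 1, 0, 0, 0, 0, 0, 0, 1, 0, 0, 0, 0, 0, 0, 1, 0, 0, 0, 0, 0, 0, 1])

```text
t: 10.12
tool_pos: [0.5982, 0.2722, 0.1152]
tool_rot: [-0.0, -3.001, -0.917]
contact_force: [0.6, -4.1, -0.8]
opening: -0.0002
```

```bash
python3 -c "
from plan import *
now()"
```

```text
t 10.12 s 0.9 n 37.6 dx -0.3 F [ 0.6 -4.1 -0.8] Fs -4.0 q6 [ 0.07  0.17  1.77  0.63  1.23 -1.73]
```

Emit:
drive_tool(moves=[0, 0, 0, 0, -0.016, -0.008, 1, 0, 0, 0, 0, -0.02, 0.03, 1, 0, 0, 0, 0, -0.025, 0.035, 1, 0, 0, 0, 0, -0.03, 0.04, 1, 0, 0, 0, -0.02, -0.05, 0.03, 1])

```text
t: 10.75
tool_pos: [0.5787, 0.131, 0.2447]
tool_rot: [0.004, -3.002, -0.921]
contact_force: [0.2, -0.3, 0.4]
opening: -0.0002
```

Emit:
drive_tool(moves=[0, 0, 0, -0.05, -0.05, 0.02, 1, 0, 0, 0, -0.05, -0.03, 0.02, 1, 0, 0, 0, 0, 0, 0, 1, 0, 0, 0, 0, 0, 0, 1, 0, 0, 0, 0, 0, 0, 1])

```text
t: 11.38
tool_pos: [0.4859, 0.0598, 0.2787]
tool_rot: [0.001, -2.999, -0.919]
contact_force: [0.2, -1.0, 0.8]
opening: -0.0
```

```bash
python3 -c "
from plan import *
now()
import cv2
for n in('scene','side','wrist'): cv2.imwrite(f'pics/{n}9.png',ctrl.get_image(n)[:,:,::-1])
a=cv2.imread('pics/scene9.png')[125:275,195:385];cv2.imwrite('pics/scene9c.png',cv2.resize(a,(760,600),interpolation=cv2.INTER_CUBIC))"
```

```text
t 11.38 s -103.3 n 284.6 dx -112.6 F [ 0.2 -1.   0.8] Fs -0.5 q6 [-0.35 -0.26  1.9   0.56  1.71 -1.9 ]
```

View pics/scene9c.png

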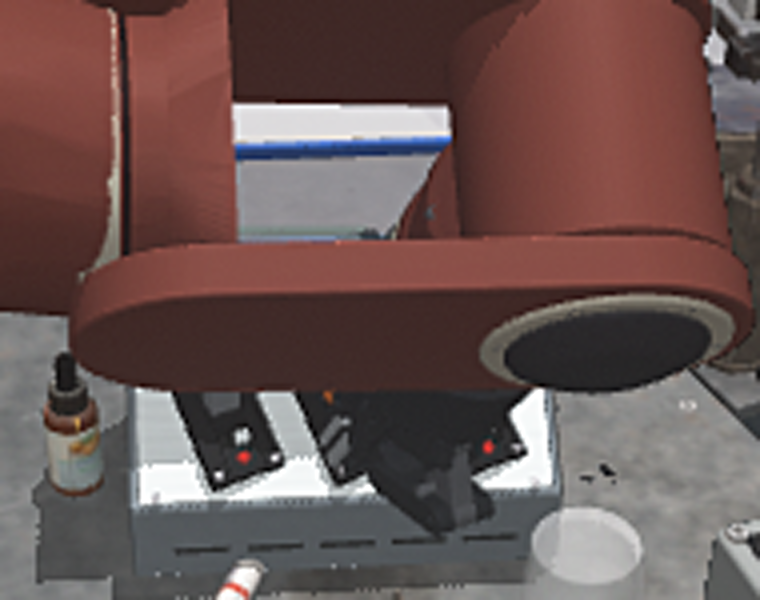

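View pics/wrist9.png

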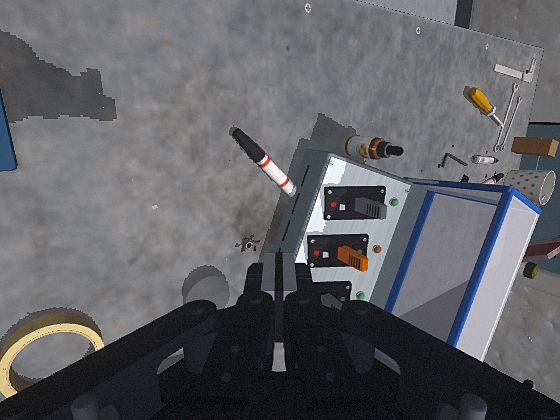

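The orange handle is up like the grey one beside it, and the glass and dropper look unmoved. The right-hand grey handle is partly hidden, so I'll move clear and check it.

Emit:
drive_tool(moves=[0, 0, 0, -0.02, -0.06, 0.04, 1, 0, 0, 0, -0.02, -0.06, 0.04, 1, 0, 0, 0, -0.02, -0.06, 0.04, 1, 0, 0, 0, -0.02, -0.06, 0, 1, 0, 0, 0, 0, 0, 0, 1])

```text
t: 12.15
tool_pos: [0.4157, -0.1535, 0.3794]
tool_rot: [-0.008, -3.001, -0.919]
contact_force: [0.7, 1.6, -0.5]
opening: -0.0002
```

Emit:
drive_tool(moves=[0, 0, 0, -0.02, -0.06, 0, 1, 0, 0, 0, -0.02, -0.06, 0, 1, 0, 0, 0, 0, 0, 0, 1, 0, 0, 0, 0, 0, 0, 1, 0, 0, 0, 0, 0, 0, 1])

```text
t: 12.78
tool_pos: [0.3769, -0.2677, 0.3798]
tool_rot: [0.004, -3.0, -0.918]
contact_force: [0.1, -0.5, -0.8]
opening: 0.0002
```

```bash
python3 -c "
from plan import *
now()
import cv2
for n in('scene','side','wrist'): cv2.imwrite(f'pics/{n}10.png',ctrl.get_image(n)[:,:,::-1])
r=lambda n:cv2.resize(cv2.imread(f'pics/{n}10.png'),(400,300))
cv2.imwrite('pics/c10.png',np.vstack([np.hstack([r('scene'),r('side')]),np.hstack([r('wrist'),r('wrist')])]))"
```

```text
t 12.78 s -338.4 n 534.0 dx -221.6 F [ 0.1 -0.5 -0.8] Fs -0.8 q6 [-0.97 -0.12  1.62  0.37  2.12 -2.43]
```

View pics/c10.png

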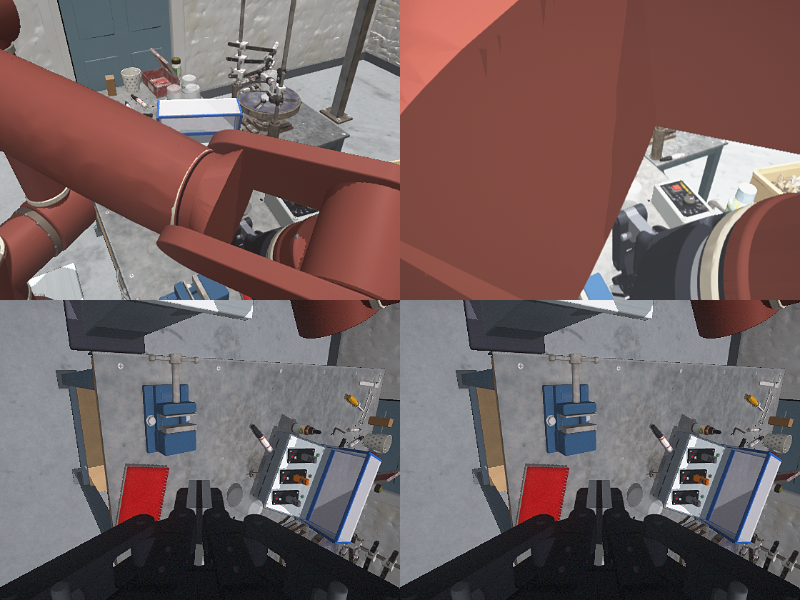

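```bash
python3 -c "
import cv2
a=cv2.imread('pics/wrist10.png')[160:300,310:510];cv2.imwrite('pics/w10c.png',cv2.resize(a,(800,560),interpolation=cv2.INTER_CUBIC))"
```

```text
(no output)
```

View pics/w10c.png

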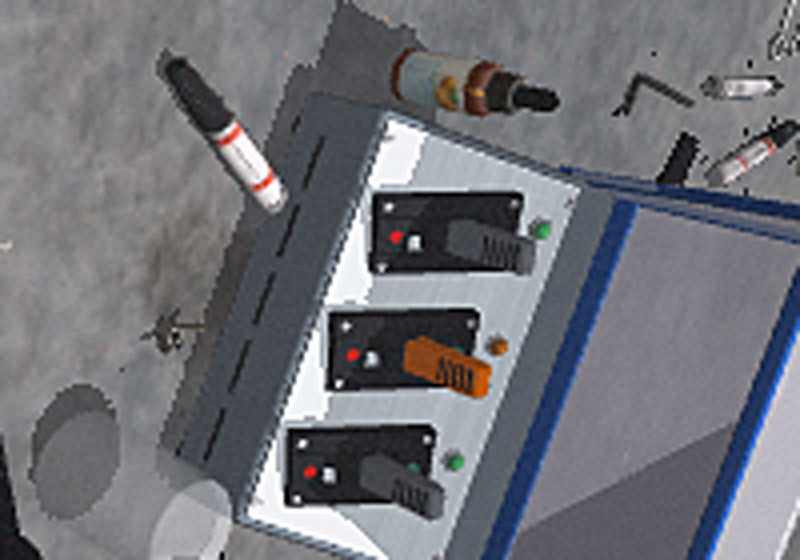

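All three handles are fully up at the same lean, and the glass and dropper are upright and in place. I'm handing the job in.

```bash
python3 -c "
from station import ctrl
print(ctrl.finish_job())"
```

```text
the job is handed in; nothing more can be done
None
```

The turntable's breaker is reset and switched on. I handed the job in at about 12.8 s of the allowed 34 s.

- **Reset:** with shut fingers leaning back about 34°, I pushed the orange handle down to a hard stop. It held 25 N with no further travel and stayed down when I let go.
- **Throw up:** I then came in from below and pushed the handle up until it snapped over by itself. A light 4 N nudge met its upper stop, and I drew the arm well clear.
- **Last checks:** the final wrist picture shows all three handles fully up at the same lean. The glass and dropper are upright where they stood. The force reading was about zero with the arm clear.
- **Disagreement on the way:** my first model, with the breakers lined up with the board, did not fit the pictures. The breakers are turned to a yaw of about 90°, while the board stands at about 67.5°. I corrected for this before touching the handle. The scene and side views were blocked by the arm at the end, so the final check rests on the wrist camera alone.

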